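# Put the mixed-up lids back on their own keepsake boxes

## Task

The lids of the three wooden keepsake boxes have been put on the wrong boxes. Swap them round, laying a lid aside on a free spot of the table as you need to, until every box is properly closed by the lid of its own shape: centred, lying flat and turned to line up with the sides of its box. Do not shift the boxes, do not tip or turn over any box or lid, and leave the bottle, cup and glue stick alone.

Things in the scene. Friction and masses are not known exactly. Their poses are not given: they have to be found in the camera images.
- lid_round: Lid of the round box: a round plate of plain wood, 100 mm in diameter, 8 mm thick. Below it a 5 mm thick locating block (round, 60 mm) drops loosely into any box mouth; on top, central, an upright round knob 24 mm in diameter, 28 mm tall. 70 g. Origin: centre of the plate's underside (5 mm above the table when laid down on its block); z up; its yaw does not matter.
- lid_square: Lid of the square box: a square plate of plain wood, 86 x 86 mm, 8 mm thick. Below it a 5 mm thick locating block (42 x 42 mm) drops loosely into any box mouth; on top, central, an upright round knob 24 mm in diameter, 28 mm tall. 70 g. Origin: centre of the plate's underside (5 mm above the table when laid down on its block); z up; x and y along the sides.
- lid_oblong: Lid of the oblong box: a rectangular plate of plain wood, 124 mm (x) by 70 mm (y), 8 mm thick. Below it a 5 mm thick locating block (62 x 40 mm) drops loosely into any box mouth; on top, central, an upright round knob 24 mm in diameter, 28 mm tall. 70 g. Origin: centre of the plate's underside (5 mm above the table when laid down on its block); z up; x along the long side.
- box_round: Round keepsake box, 100 mm outside diameter, mouth 84 mm. Unpainted light wood, open at the top, walls 8 mm thick, rim 45 mm above its underside, stands loose on the table, 0.3 kg. Origin: centre of its underside, z up; its yaw does not matter.
- box_square: Square keepsake box, 86 x 86 mm outside, mouth 70 x 70 mm. Unpainted light wood, open at the top, walls 8 mm thick, rim 45 mm above its underside, stands loose on the table, 0.3 kg. Origin: centre of its underside, z up; x and y along the sides.
- box_oblong: Oblong (rectangular) keepsake box, 124 mm (x) by 70 mm (y) outside, mouth 108 x 54 mm. Unpainted light wood, open at the top, walls 8 mm thick, rim 45 mm above its underside, stands loose on the table, 0.3 kg. Origin: centre of its underside, z up; x along the long side.
- bottle: Bystander: clear water bottle with a red cap and red label, 64 mm in diameter, 200 mm tall, off to one side. Origin: centre of its underside.
- cup: Bystander: pale green rinsing cup, 76 mm across the rim, 85 mm tall. Origin: centre of its underside.
- glue: Bystander: white glue stick with a blue cap, standing up, 31 mm in diameter, 94 mm tall. Origin: centre of its underside.
There are look-alikes about, which are no part of the job. Leave any purple look-alike of the lid_round alone.

How it is judged:
At the end, for the whole second after the job is handed in: Each lid lies flat on the rim of the box of its own shape, within 10 mm of centre; square and oblong lids line up with their box's sides within 0.18 rad (any quarter turn for the square, either way round for the oblong); boxes upright, within 30 mm of where they stood; all at rest (horizontal distance between lid_round and box_round below 0.01 m and z of lid_round in the frame of box_round between 0.042 and 0.048 m and angle between each of lid_round, box_round, lid_square, box_square, lid_oblong, box_oblong's own z axis and vertical below 0.06 rad and linear speed of each of lid_round, box_round, lid_square, box_square, lid_oblong, box_oblong below 0.03 m/s and angular speed of each of lid_round, lid_square, lid_oblong below 0.2 rad/s and distance of each of box_round, box_square, box_oblong from where it was at the start of the episode below 0.03 m and horizontal distance between lid_square and box_square below 0.01 m and z of lid_square in the frame of box_square between 0.042 and 0.048 m and (angle between the x axis of lid_square and the x axis of box_square, either way round below 0.18 rad or angle between the x axis of lid_square and the y axis of box_square, either way round below 0.18 rad) and horizontal distance between lid_oblong and box_oblong below 0.01 m and z of lid_oblong in the frame of box_oblong between 0.042 and 0.048 m and angle between the x axis of lid_oblong and the x axis of box_oblong, either way round below 0.18 rad); the robot touches nothing.
It fails at once if a bystander was shifted by more than 30 mm or tipped (distance of any of bottle, cup, glue from where it was at the start of the episode above 0.03 m or angle between any of bottle, cup, glue's own z axis and vertical above 0.3 rad).
It fails at once if a box or lid was tipped by more than 45 degrees (angle between any of box_round, lid_round, box_square, lid_square, box_oblong, lid_oblong's own z axis and vertical above 0.79 rad).
It also fails if it takes over 93 s, if anything falls off the work surface, if the arm or the gripper's body presses on something with over 40 N, if the wrist force passes 120 N, or if a joint passes its speed limit or range.

## Robot

A 6-joint arm with a two-finger parallel gripper is mounted at the origin on the work surface. World frame = base frame: x ahead of the robot, y to its left, z up, the work surface at z = 0. Lengths are in m, angles in rad, forces in N, time in s.
With the tool pointing down it reaches from about 0.275 to 1 m from the base axis. Payload 8.4 kg.
Tool frame: the origin (TCP) lies between the finger pads; the fingertips stand 8 mm ahead of it and the grasp point (between the pads) lies 11 mm behind it; z points along the fingers, y is the line along which they close (so a half turn about z gives the same grasp; the last joint's range is limited). The gripper opens to 85 mm and grips with 20 to 120 N. Pads are 22 mm wide; open, the fingers measure 114 mm over their backs; the gripper's body (76 mm by 85 mm) begins 54 mm behind the grasp point. The pads swing forward as they close: fully open they stand 13 mm farther back than shut.
Start: joints at [1.17, 0.353, 1.633, -0, 1.155, -0.002], TCP at [0.243, 0.576, 0.239] pointing down, gripper open.
Joint ranges: [-2.63, 2.63], [-0.92, 2.1], [0.06, 2.66], [-1.3, 4.44], [0, 2.69], [-3.02, 3.02]. Speed limits (rad/s): [2.22, 2.22, 2.79, 3.14, 3.14, 3.14].

## Interface

Orientations are given as a rotation vector (axis times angle).
In Python, from cell import env gives the robot as it stands. The module is installed in compiled form; this text tells all that it offers.
- The arm moves only by the tool carry_out, never from a script. Its argument "plan" is a list of rows, each a list of 5 numbers: the finger opening in cm, from 0 to 8.54, then the shift along the tool's x, y, z in cm, then the turn about the tool's z in degrees. In form: [[jaw, dx, dy, dz, roll], ...]. A call has 1 to 20 rows; each row shifts and turns the commanded pose from where the row before left it, along the tool's axes as they then stand; what a row does not reach is not made up. A row lasts 1/8 s, in which the tool goes at most 62.5 mm and 10.7 degrees, less where a joint would pass 70% of its speed; a pose out of reach is approached as far as the arm can. A call with a gripper value outside its range is refused whole. The fingers move at their own pace and stop on an object; "newtons" is the grip in N (left out, the last holds). Time passes only in rows, so rows that do not move let the fingers close. It gives the time, the measured TCP pose, the force, the opening and the grip force at its end, in the units of the state.
- env.get_obs(): the state, without advancing time (a new reading comes with each control period).
- env.read_camera(name): name is "scene" or "side" or "wrist"; returns the picture (400x640x3 uint8, red, green, blue); there is no depth.
- env.camera_info(name): a dict with "fovy" (degrees; the focal length in pixels is half the picture's height over the tangent of half this angle, whatever the lens; pixels are square), "cx", "cy" (the principal point, pixels), "cam_to_world" (4x4, takes a point from camera to world coordinates). Camera axes: x right, y down, z forward; pixel columns grow to the right and rows downward; lengths in m; the calibration is good to about 2 mm. A picture is of the moment at which its call begins: read the wrist's pose just before it. camera_info takes no time and is no camera call; for the wrist camera it gives the pose at the moment of the call.
- env.close_job(): hands the job in; it is judged then, once.
Trained networks look in the newest picture that a camera, given by its name, has taken for a name from the list of things; names that differ only in an ending like _2 or _b are one class to them, and where a whole thing is asked for, a point or a joint stands for the part that bears it (a point fixed in the world has none). Each returns a list of dicts, best first, with "score" (0 to 1); they miss things now and then, are a little off and sometimes report something else, mostly with a low value. They report only what shows in the picture. A call takes as long as a camera call. They do not tell look-alikes from the thing itself.
- env.trace(camera, query): "mask" (400x640 bool, what is visible of it) and "centre" ([column, row] in pixels, amid what is visible of it).
The state is a dict: "clock": time; "joint_positions": joint angles; "joint_velocities": joint speeds; "tau": joint torques, N m; "position": TCP position; "ee_rot": TCP orientation; "contact_force": force on the tool from outside, world axes, zero at the start; "wrist_torque": the same for the moment, N m; "finger_gap": finger opening in m; "grip_force": force on a finger pad.
Only numpy, scipy, OpenCV 4.12 (cv2) and the standard library are available. Lean on these libraries where they do the work, as an engineer would, in place of code of your own. Each camera call takes 0.05 s, during which the arm holds its last target. There are 200 camera calls.

## Working session

There is one attempt and no reset: what is moved stays moved. The work goes in short steps, Python scripts to look and compute and a tool call to move; the robot and the scene stay as the last step left them, time stands still between calls to the robot, and variables do not carry over. Pictures are saved under pics/ and viewed, at most 15 in all, crops included, and the job is handed in when it is done.

Besides the shell and the picture viewer there is one more tool, called after ">>>" in YAML: its name, and indented under it one key for each argument. carry_out: Moves the arm, as the interface text tells. Its arguments: {"type":"object","properties":{"plan":{"type":"array"},"newtons":{"type":"number"}},"required":["plan"]}

```bash
mkdir -p pics
cat > h.py <<'E'
import numpy as np, cv2
from cell import env
from scipy.spatial.transform import Rotation as R
def ray(cam,uv,z):
    i=env.camera_info(cam); f=200/np.tan(np.radians(i["fovy"])/2); T=np.array(i["cam_to_world"])
    d=T[:3,:3]@np.array([(uv[0]-i["cx"])/f,(uv[1]-i["cy"])/f,1]); o=T[:3,3]
    return o+d*(z-o[2])/d[2]
def proj(cam,p):
    i=env.camera_info(cam); f=200/np.tan(np.radians(i["fovy"])/2); T=np.array(i["cam_to_world"])
    q=T[:3,:3].T@(np.array(p)-T[:3,3]); return np.array([i["cx"]+f*q[0]/q[2],i["cy"]+f*q[1]/q[2]])
def snap(cam,name):
    im=env.read_camera(cam); cv2.imwrite(f"pics/{name}.png",im[:,:,::-1]); return im
def pose():
    o=env.get_obs(); M=R.from_rotvec(o["ee_rot"]).as_matrix(); return np.array(o["position"]),M,o
E
python3 - <<'E'
from h import *
a=snap("scene","s0");b=snap("side","d0")
p,M,o=pose();print(o["clock"],p,M.round(3),o["finger_gap"])
for c in("scene","side"):
    print(c,np.array(env.camera_info(c)["cam_to_world"]).round(3).tolist(),env.camera_info(c)["fovy"])
    for q in["lid_round","lid_square","lid_oblong","box_round","box_square","box_oblong","bottle","cup","glue"]:
        for r in env.trace(c,q)[:3]:
            z=.1 if "lid" in q else 0
            print(q,round(r["score"],2),np.round(r["centre"]),int(r["mask"].sum()),ray(c,r["centre"],.055 if "lid" in q else .03).round(3))
E
```

```text
0.1 [0.2425328  0.57556515 0.23862982] [[-0.922  0.388 -0.   ]
 [ 0.388  0.922 -0.001]
 [-0.    -0.001 -1.   ]] 0.08542276848916852
scene [[-0.578, 0.6, -0.553, 1.252], [0.816, 0.436, -0.379, 0.527], [0.014, -0.67, -0.742, 1.009], [0.0, 0.0, 0.0, 1.0]] 46.45077812764869
lid_round 0.84 [337. 243.] 927 [0.629 0.163 0.055]
lid_round 0.83 [419. 232.] 924 [0.472 0.316 0.055]
lid_round 0.64 [464. 279.] 1074 [0.54  0.469 0.055]
lid_square 0.91 [225. 144.] 557 [ 0.514 -0.332  0.055]
lid_oblong 0.89 [278. 213.] 946 [ 0.639 -0.024  0.055]
box_round 0.74 [275. 234.] 430 [0.685 0.003 0.03 ]
box_square 0.72 [419. 250.] 449 [0.507 0.336 0.03 ]
box_oblong 0.9 [232. 158.] 434 [ 0.531 -0.291  0.03 ]
bottle 0.61 [173. 154.] 1099 [ 0.622 -0.453  0.03 ]
bottle 0.25 [271. 233.] 335 [ 0.688 -0.007  0.03 ]
glue 0.78 [197. 211.] 328 [ 0.748 -0.223  0.03 ]
glue 0.35 [176. 155.] 1111 [ 0.621 -0.442  0.03 ]
side [[0.98, -0.141, 0.14, 0.356], [-0.198, -0.648, 0.736, -0.869], [-0.013, -0.749, -0.663, 0.867], [0.0, 0.0, 0.0, 1.0]] 46.07559579640384
lid_round 0.97 [335. 181.] 675 [0.574 0.096 0.055]
lid_round 0.69 [236. 157.] 528 [0.318 0.262 0.055]
lid_round 0.59 [289. 128.] 458 [0.49  0.381 0.055]
lid_square 0.92 [351. 319.] 1584 [ 0.51  -0.34   0.055]
lid_oblong 0.9 [370. 212.] 978 [ 0.633 -0.044  0.055]
box_round 0.68 [359. 227.] 388 [ 0.601 -0.066  0.03 ]
box_round 0.38 [283. 147.] 523 [0.46 0.32 0.03]
box_square 0.62 [286. 156.] 400 [0.463 0.269 0.03 ]
box_oblong 0.77 [352. 345.] 882 [ 0.502 -0.383  0.03 ]
box_oblong 0.52 [347. 134.] 721 [0.67  0.345 0.03 ]
bottle 0.61 [435. 320.] 2150 [ 0.685 -0.361  0.03 ]
cup 0.66 [346. 134.] 742 [0.667 0.347 0.03 ]
cup 0.58 [368. 213.] 1030 [ 0.636 -0.021  0.03 ]
cup 0.32 [437. 318.] 2173 [ 0.69  -0.358  0.03 ]
glue 0.83 [438. 253.] 453 [ 0.759 -0.19   0.03 ]
```

View pics/s0.png

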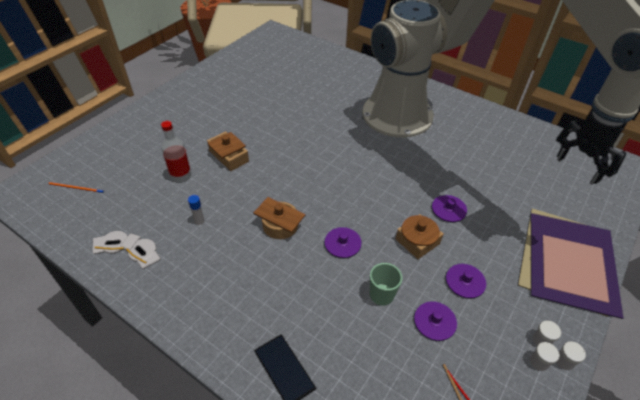

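View pics/d0.png

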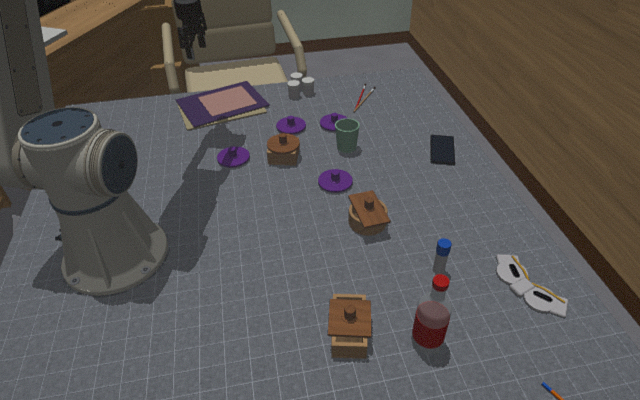

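```bash
cat >> h.py <<'E'
def shift(t):
    p,M,o=pose(); return (M.T@(np.array(t)-p)*100).round(2)
E
python3 - <<'E'
from h import *
for uv in[(343,242),(450,208),(466,281),(436,320)]: print("purple",ray("scene",uv,.01).round(3))
print("cup",ray("scene",(384,292),.01).round(3),"glue",ray("scene",(197,218),.01).round(3),"bottle",ray("scene",(178,170),.01).round(3))
T=np.array(env.camera_info("wrist")["cam_to_world"]);p,M,o=pose()
print("cam in tool",(M.T@(T[:3,3]-p)).round(4),(M.T@T[:3,:3]).round(3).tolist(),env.camera_info("wrist")["fovy"])
for n,s,d in[("round",(421,221),(283,138)),("obl",(279,209),(369,203)),("sq",(226,141),(350,311))]:
    print(n,[ray("scene",s,.075).round(3),ray("side",d,.075).round(3)])
for x in[(.45,-.05,0),(.42,.08,0),(.45,.05,0)]: print(x,proj("scene",x).round(),proj("side",x).round())
print(shift([.47,.31,.25]))
E
```

```text
purple [0.587 0.156 0.01 ]
purple [0.305 0.338 0.01 ]
purple [0.508 0.474 0.01 ]
purple [0.651 0.46  0.01 ]
cup [0.657 0.322 0.01 ] glue [ 0.756 -0.22   0.01 ] bottle [ 0.653 -0.405  0.01 ]
cam in tool [ 0.0723 -0.0003 -0.1344] [[0.001, -0.96, -0.281], [1.0, 0.001, -0.001], [0.001, -0.281, 0.96]] 61.790153414121924
round [array([0.453, 0.307, 0.075]), array([0.462, 0.301, 0.075])]
obl [array([ 0.638, -0.018,  0.075]), array([ 0.633, -0.032,  0.075])]
sq [array([ 0.517, -0.32 ,  0.075]), array([ 0.509, -0.335,  0.075])]
(0.45, -0.05, 0) [311. 183.] [299. 240.]
(0.42, 0.08, 0) [352. 195.] [281. 208.]
(0.45, 0.05, 0) [338. 197.] [293. 213.]
[-31.27 -15.68  -1.07]
```

>>> carry_out:
  plan:
    - [5,-4.34,-2.37,0,0]
    - [5,-4.34,-2.37,0,0]
    - [5,-4.34,-2.37,0,0]
    - [5,-4.34,-2.37,0,0]
    - [5,-4.34,-2.37,0,0]
    - [5,-4.34,-2.37,0,0]
    - [5,-4.34,-2.37,0,0]
    - [5,0,0,0,0]
    - [5,0,0,0,0]

```text
clock: 2.12
position: [0.4581, 0.3053, 0.2393]
ee_rot: [-0.624, -3.079, -0.0]
contact_force: [-1.0, 0.1, 0.6]
finger_gap: 0.0498
grip_force: 0.0
```

Run:
```python
from h import *
p,M,o=pose(); print(p,o["clock"],shift([.458,.305,.25]))
snap("wrist","w1")
for q in["lid_round","box_square"]:
    for r in env.trace("wrist",q)[:3]: print(q,r["score"],r["centre"],r["mask"].sum(),ray("wrist",r["centre"],.053).round(4))
```

```text
[0.45807333 0.30525644 0.23927175] 2.125 [-0.   -0.03 -1.07]
lid_round 0.97 [331.7, 172.3] 7783 [0.4546 0.3154 0.053 ]
lid_round 0.91 [278.0, 312.7] 1616 [0.5781 0.2002 0.053 ]
lid_round 0.81 [502.0, 263.6] 4917 [0.6153 0.4442 0.053 ]
box_square 0.81 [357.4, 130.1] 568 [0.4265 0.3532 0.053 ]
```

View pics/w1.png

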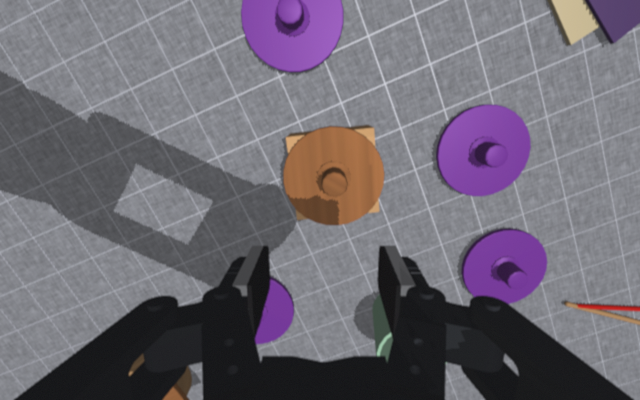

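```bash
cat >> h.py <<'E'
def outline(cam,q,z,near,k=0):
    """mask contour nearest to world xy 'near', projected on plane z (metric xy)"""
    best=min(env.trace(cam,q),key=lambda r:np.hypot(*(ray(cam,r["centre"],z)[:2]-near)))
    m=best["mask"].astype(np.uint8)
    c=max(cv2.findContours(m,cv2.RETR_EXTERNAL,cv2.CHAIN_APPROX_NONE)[0],key=cv2.contourArea)[:,0]
    P=np.array([ray(cam,u,z)[:2] for u in cv2.convexHull(c)[:,0]+0.0])
    return best["score"],(P*1000).astype(np.float32)
E
python3 - <<'E'
from h import *
s,P=outline("wrist","lid_round",.053,(.455,.315)); print(s,cv2.minEnclosingCircle(P),cv2.fitEllipse(P))
print(ray("wrist",(333.5,182),.081))
E
```

```text
0.97 ((460.1980285644531, 315.3709716796875), 49.84672164916992) ((459.69140625, 315.3065490722656), (98.14258575439453, 98.76707458496094), 169.87646484375)
[0.45783425 0.31521708 0.081     ]
```

>>> carry_out:
  plan:
    - [5,0.26,0.97,3,0]
    - [5,0,0,5,0]
    - [5,0,0,4,0]
    - [5,0,0,2.5,0]
    - [5,0,0,1.5,0]
    - [5,0,0,1.4,0]
    - [5,0,0,0,0]
    - [2,0,0,0,0]
    - [2,0,0,0,0]
    - [2,0,0,0,0]
    - [2,0,0,0,0]
  newtons: 40

```text
clock: 3.7
position: [0.4603, 0.3155, 0.0663]
ee_rot: [0.622, 3.078, 0.002]
contact_force: [-1.4, 0.2, 5.7]
finger_gap: 0.0226
grip_force: 39.4
```

>>> carry_out:
  plan:
    - [2,0,0,-1,0]
    - [2,0,0,-3,0]
    - [2,0,0,-4,0]
    - [2,-1.04,-2.77,0,0]
    - [2,-1.56,-4.15,0,0]
    - [2,-1.56,-4.15,0,0]
    - [2,-1.56,-4.15,0,0]
    - [2,-1.56,-4.15,0,0]
    - [2,-1.56,-4.15,0,0]
    - [2,-0.52,-1.38,0,0]
    - [2,0,0,3,0]
    - [2,0,0,4,0]
    - [2,0,0,2.5,0]
    - [2,0,0,1.5,0]
    - [2,0,0,0.8,0]
    - [2,0,0,0,0]

```text
clock: 5.7
position: [0.4494, 0.0494, 0.0274]
ee_rot: [0.622, 3.079, 0.0]
contact_force: [-0.1, -1.1, -0.8]
finger_gap: 0.0226
grip_force: 39.5
```

>>> carry_out:
  plan:
    - [2,0,0,0.12,0]
    - [2,0,0,0,0]
    - [5,0,0,0,0]
    - [5,0,0,0,0]
    - [5,0,0,0,0]
    - [5,0,0,-3,0]
    - [5,0,0,-5,0]
    - [5,0,0,-5,0]
    - [5,1.6,4.3,-5,0]
    - [5,1.6,4.3,-3,0]
    - [5,1.6,4.3,0,0]
    - [5,1.6,4.3,0,0]
    - [5,1,2.6,0,0]
    - [5,0,0,0,0]

```text
clock: 7.45
position: [0.4575, 0.2583, 0.2319]
ee_rot: [-0.619, -3.08, -0.0]
contact_force: [0.6, -0.8, 0.3]
finger_gap: 0.0499
grip_force: 0.0
```

Run:
```python
from h import *
p,M,o=pose(); print(p,o["clock"])
snap("wrist","w2")
for r in env.trace("wrist","box_square")[:3]: print(r["score"],r["centre"],r["mask"].sum(),ray("wrist",r["centre"],.045).round(4))
s,P=outline("wrist","box_square",.045,(.46,.315)); print(s,cv2.minAreaRect(P),P.round().tolist())
for n,s_,d in[("obl",(279,209),(369,203)),("sq",(226,141),(350,311))]: pass
for r in env.trace("wrist","lid_round"): print(r["score"],r["centre"],ray("wrist",r["centre"],.013).round(3))
```

```text
[0.45748681 0.25828976 0.23193802] 7.45
0.71 [381.1, 155.1] 8088 [0.4571 0.316  0.045 ]
0.71 ((458.871337890625, 312.6424255371094), (86.85842895507812, 87.83465576171875), 73.01736450195312) [[430.0, 364.0], [432.0, 365.0], [446.0, 362.0], [477.0, 353.0], [511.0, 341.0], [513.0, 339.0], [510.0, 330.0], [504.0, 311.0], [495.0, 280.0], [491.0, 269.0], [488.0, 261.0], [485.0, 260.0], [481.0, 261.0], [475.0, 263.0], [465.0, 265.0], [408.0, 283.0], [405.0, 284.0], [405.0, 285.0], [406.0, 291.0], [417.0, 325.0], [425.0, 351.0]]
0.85 [335.9, 15.2] [0.322 0.325 0.013]
0.73 [154.3, 233.9] [0.449 0.05  0.013]
0.7 [298.0, 301.4] [0.592 0.165 0.013]
0.68 [532.6, 133.4] [0.504 0.472 0.013]
0.61 [544.4, 253.9] [0.645 0.453 0.013]
0.48 [382.2, 155.4] [0.465 0.32  0.013]
```

View pics/w2.png

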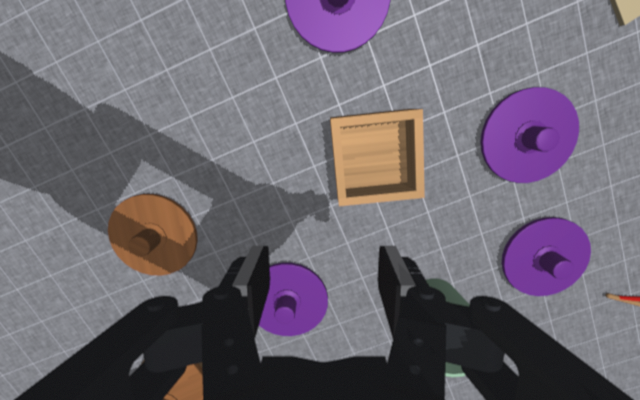

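>>> carry_out:
  plan:
    - [5,-1.5,-2.8,0,0]
    - [5,-2.5,-4.75,0,0]
    - [5,-2.5,-4.75,0,0]
    - [5,-2.5,-4.75,0,0]
    - [5,-2.5,-4.75,0,0]
    - [5,-2.5,-4.75,0,0]
    - [5,-2.5,-4.75,0,0]
    - [5,-2.5,-4.75,0,0]
    - [5,-2.5,-4.75,0,0]
    - [5,-2.5,-4.75,0,0]
    - [5,-2.5,-4.75,0,0]
    - [5,-1.2,-2.2,0,0]
    - [5,0,0,0,0]
    - [5,0,0,0,0]

```text
clock: 9.4
position: [0.5086, -0.3335, 0.232]
ee_rot: [-0.622, -3.078, -0.001]
contact_force: [0.2, 0.2, -0.7]
finger_gap: 0.0504
grip_force: 0.0
```

Run:
```python
from h import *
p,M,o=pose(); print(p,M.round(3).tolist(),o["clock"],o["joint_positions"])
snap("wrist","w3")
for q,z in(("lid_square",.053),("box_oblong",.045)):
  s,P=outline("wrist",q,z,(.51,-.33)); print(q,s,cv2.minAreaRect(P),P.round().tolist())
```

```text
[ 0.50858247 -0.33349754  0.23196675] [[-0.921, 0.388, -0.001], [0.388, 0.921, 0.001], [0.001, 0.001, -1.0]] 9.4 [-5.83108368e-01  3.34524188e-01  1.67739004e+00  4.87317049e-04
  1.13073093e+00 -1.75514921e+00]
lid_square 0.94 ((509.2827453613281, -328.739501953125), (86.48760986328125, 87.767822265625), 74.80258178710938) [[479.0, -277.0], [480.0, -277.0], [509.0, -284.0], [553.0, -296.0], [560.0, -299.0], [561.0, -300.0], [551.0, -343.0], [541.0, -374.0], [539.0, -379.0], [536.0, -380.0], [531.0, -379.0], [499.0, -371.0], [461.0, -360.0], [457.0, -359.0], [457.0, -358.0], [460.0, -343.0], [462.0, -337.0], [463.0, -331.0], [475.0, -290.0], [477.0, -282.0]]
box_oblong 0.88 ((519.1358642578125, -276.74932861328125), (19.55501937866211, 74.45362854003906), 76.02086639404297) [[485.0, -264.0], [487.0, -262.0], [490.0, -260.0], [502.0, -263.0], [528.0, -269.0], [555.0, -276.0], [556.0, -277.0], [557.0, -279.0], [554.0, -292.0], [553.0, -294.0], [552.0, -294.0], [548.0, -294.0], [522.0, -288.0], [489.0, -278.0], [481.0, -275.0], [482.0, -272.0]]
```

View pics/w3.png

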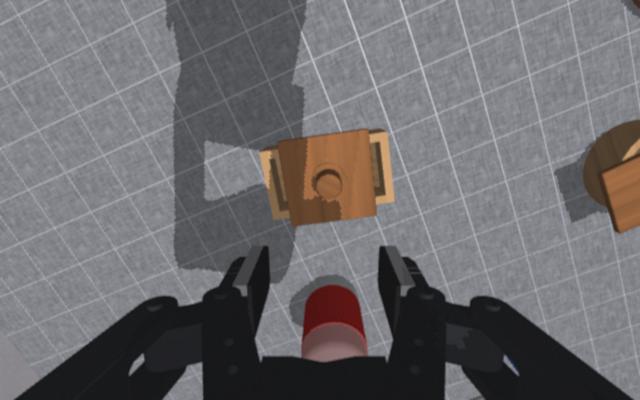

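>>> carry_out:
  plan:
    - [5,0.1,0.47,3,0]
    - [5,0,0,5,0]
    - [5,0,0,3,0]
    - [5,0,0,2.5,0]
    - [5,0,0,2,0]
    - [5,0,0,1.05,0]
    - [5,0,0,0,0]
    - [2,0,0,0,0]
    - [2,0,0,0,0]
    - [2,0,0,0,0]
    - [2,0,0,0,0]

```text
clock: 10.92
position: [0.5107, -0.3303, 0.0678]
ee_rot: [0.622, 3.078, -0.001]
contact_force: [-1.0, 0.8, 7.3]
finger_gap: 0.0225
grip_force: 39.3
```

>>> carry_out:
  plan:
    - [2,0,0,-1,0]
    - [2,0,0,-3,0]
    - [2,0,0,-5,0]
    - [2,1.23,2.38,-1,0]
    - [2,2.46,4.77,0,0]
    - [2,2.46,4.77,0,0]
    - [2,2.46,4.77,0,0]
    - [2,2.46,4.77,0,0]
    - [2,2.46,4.77,0,0]
    - [2,2.46,4.77,0,0]
    - [2,2.46,4.77,0,0]
    - [2,2.46,4.77,0,0]
    - [2,2.46,4.77,0,0]
    - [2,2.46,4.77,0,0]
    - [2,2.46,4.77,0,0]
    - [2,1.23,2.38,0,-1.5]
    - [2,0,0,3,0]
    - [2,0,0,3,0]
    - [2,0,0,0,0]

```text
clock: 13.3
position: [0.4575, 0.3112, 0.1044]
ee_rot: [-0.58, -3.083, 0.006]
contact_force: [1.0, 0.5, -0.7]
finger_gap: 0.0223
grip_force: 39.3
```

Run:
```python
from h import *
p,M,o=pose(); print(p,M.round(3).tolist(),o["clock"],shift([.4595,.312,.07]))
a=snap("wrist","w4")
for c in("wrist","scene"):
  if c=="scene": env.read_camera(c)
  s,P=outline(c,"lid_square",p[2]-.0678+.053,p[:2]); print(c,s,cv2.minAreaRect(P))
```

```text
[0.45751424 0.3112272  0.10443547] [[-0.932, 0.363, -0.005], [0.364, 0.932, -0.003], [0.003, -0.005, -1.0]] 13.3 [-0.17  0.16  3.44]
wrist 0.98 ((457.99273681640625, 312.58502197265625), (87.78324890136719, 88.82108306884766), 76.41673278808594)
scene 0.88 ((458.5244140625, 310.89276123046875), (90.40788269042969, 91.59054565429688), 76.9499740600586)
```

View pics/w4.png

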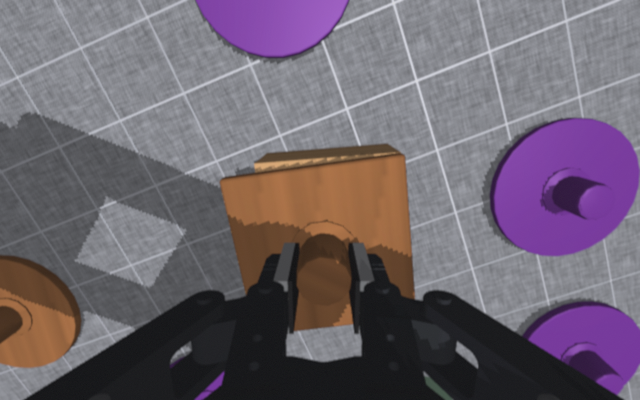

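>>> carry_out:
  plan:
    - [2,-0.1,0,1.5,3.4]
    - [2,0,0,1,0]
    - [2,0,0,0.7,0]
    - [2,0,0,0.45,0]
    - [2,0,0,0.05,0]
    - [2,0,0,0,0]

```text
clock: 14.25
position: [0.4612, 0.3119, 0.0698]
ee_rot: [0.673, 3.069, 0.0]
contact_force: [0.3, 0.3, -1.7]
finger_gap: 0.0225
grip_force: 39.3
```

>>> carry_out:
  plan:
    - [2,0,0,0.15,0]
    - [2,0,0,0.1,0]
    - [2,0,0,0,0]

```text
clock: 14.62
position: [0.4613, 0.3119, 0.0677]
ee_rot: [0.673, 3.068, 0.0]
contact_force: [-1.5, -0.7, 6.4]
finger_gap: 0.0229
grip_force: 40.0
```

>>> carry_out:
  plan:
    - [5,0,0,-0.1,0]
    - [5,0,0,0,0]
    - [5,0,0,0,0]
    - [5,0,0,-2,0]
    - [5,0,0,-5,0]
    - [5,0,0,-5,0]
    - [5,0,-2,-4,0]
    - [5,0,0,0,0]
    - [5,0,0,0,0]

```text
clock: 15.75
position: [0.4525, 0.2936, 0.2276]
ee_rot: [-0.674, -3.068, 0.0]
contact_force: [0.5, -0.5, -0.2]
finger_gap: 0.0501
grip_force: 0.0
```

Run:
```python
from h import *
p,M,o=pose(); print(p,M.round(3).tolist(),o["clock"])
a=snap("wrist","w5");cv2.imwrite("pics/w5c.png",cv2.resize(a[80:280,220:460,::-1],None,fx=3,fy=3))
s,P=outline("wrist","lid_square",.053,(.46,.312)); print(s,cv2.minAreaRect(P))
print(shift([.635,-.027,.232]),shift([.51,-.33,.232]))
```

```text
[0.45254954 0.29358664 0.22760593] [[-0.908, 0.419, -0.0], [0.419, 0.908, -0.0], [0.0, -0.0, -1.0]] 15.75
0.77 ((457.99658203125, 312.16070556640625), (85.52764892578125, 86.7309799194336), 73.39424133300781)
[-30.01 -21.46  -0.52] [-31.34 -54.21  -0.47]
```

View pics/w5c.png

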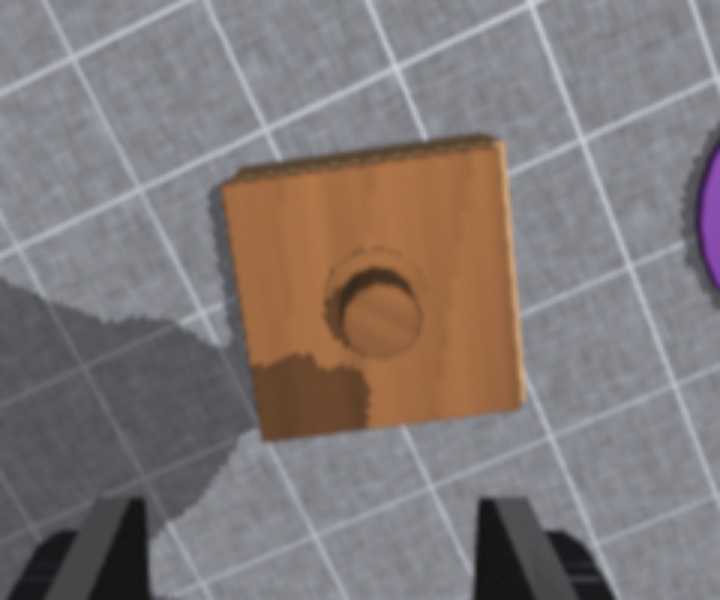

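>>> carry_out:
  plan:
    - [5,-1.52,-1.9,0,0]
    - [5,-3.05,-3.81,0,0]
    - [5,-3.05,-3.81,0,0]
    - [5,-3.05,-3.81,0,0]
    - [5,-3.05,-3.81,0,0]
    - [5,-3.05,-3.81,0,0]
    - [5,-3.05,-3.81,0,0]
    - [5,-3.05,-3.81,0,0]
    - [5,-3.05,-3.81,0,0]
    - [5,-3.05,-3.81,0,0]
    - [5,-1.52,-1.9,0,0]
    - [5,0,0,0,0]
    - [5,0,0,0,0]

```text
clock: 17.48
position: [0.5697, -0.1786, 0.2275]
ee_rot: [-0.672, -3.067, -0.001]
contact_force: [0.2, 0.4, -0.3]
finger_gap: 0.0498
grip_force: 0.0
```

Run:
```python
from h import *
p,M,o=pose(); print(p,M.round(3).tolist(),o["clock"])
a=snap("wrist","w6")
for q,z,n in(("lid_oblong",.053,(.635,-.027)),("box_oblong",.045,(.51,-.33)),("box_round",.045,(.635,-.027))):
  s,P=outline("wrist",q,z,n); print(q,s,cv2.minAreaRect(P),cv2.minEnclosingCircle(P))
```

```text
[ 0.56973527 -0.1786337   0.22746478] [[-0.908, 0.418, -0.001], [0.418, 0.908, 0.001], [0.002, 0.0, -1.0]] 17.475
lid_oblong 0.97 ((633.9330444335938, -21.868873596191406), (73.16009521484375, 125.22370910644531), 4.840279579162598) ((633.4632568359375, -21.447473526000977), 71.05831909179688)
box_oblong 0.84 ((509.8979797363281, -322.60235595703125), (138.2177734375, 72.05767822265625), 75.99601745605469) ((509.7699279785156, -322.25762939453125), 76.3758316040039)
box_round 0.67 ((588.7805786132812, -33.63628005981445), (27.264150619506836, 87.50875854492188), 4.0506181716918945) ((600.3358764648438, -32.8179931640625), 43.75467300415039)
```

View pics/w6.png

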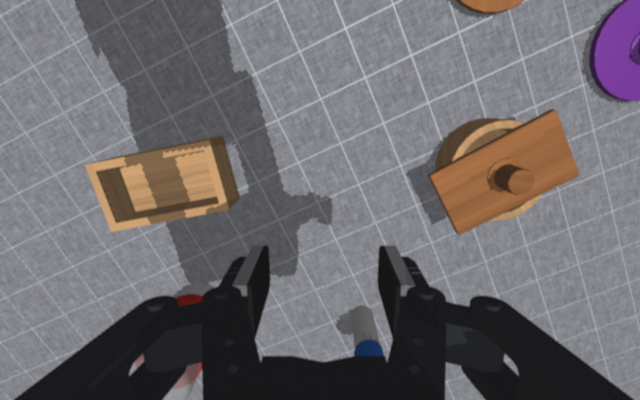

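>>> carry_out:
  plan:
    - [5,0,2,0,0]
    - [5,0.1,4,0,0]
    - [5,0.1,4,0,0]
    - [5,0,4,0,0]
    - [5,0,2.2,0,0]
    - [5,0,0,0,0]
    - [5,0,0,0,0]

```text
clock: 18.55
position: [0.6358, -0.0324, 0.228]
ee_rot: [-0.673, -3.068, 0.001]
contact_force: [-0.6, 0.6, 0.3]
finger_gap: 0.0497
grip_force: 0.0
```

Run:
```python
from h import *
p,M,o=pose(); print(p,M.round(3).tolist(),o["clock"])
a=snap("wrist","w7")
for q,z,n in(("lid_oblong",.053,(.635,-.027)),):
  s,P=outline("wrist",q,z,n); r=cv2.minAreaRect(P);print(q,s,r,cv2.boxPoints(r).tolist(),shift([r[0][0]/1e3,r[0][1]/1e3,.068]))
```

```text
[ 0.63579799 -0.03238681  0.22802973] [[-0.908, 0.419, -0.001], [0.419, 0.908, -0.0], [0.0, -0.001, -1.0]] 18.55
lid_oblong 0.8 ((634.6845703125, -21.694183349609375), (70.8162612915039, 123.44395446777344), 4.63187313079834) [[594.4078369140625, 36.966888427734375], [604.3763427734375, -86.07391357421875], [674.9613037109375, -80.35525512695312], [664.9927978515625, 42.685546875]] [ 0.57  0.98 16.01]
```

View pics/w7.png

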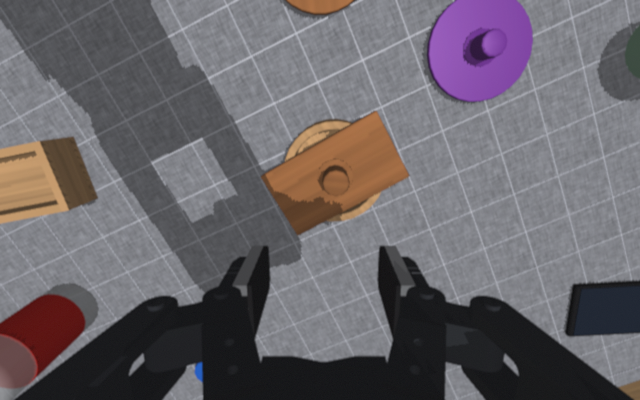

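>>> carry_out:
  plan:
    - [5,0.57,0.98,3,0]
    - [5,0,0,5,0]
    - [5,0,0,3,0]
    - [5,0,0,2.5,0]
    - [5,0,0,1.6,0]
    - [5,0,0,0.9,0]
    - [5,0,0,0,0]
    - [2,0,0,0,0]
    - [2,0,0,0,0]
    - [2,0,0,0,0]
    - [2,0,0,0,0]

```text
clock: 20.02
position: [0.6359, -0.0207, 0.0693]
ee_rot: [0.673, 3.067, 0.0]
contact_force: [-1.8, 0.5, 6.5]
finger_gap: 0.0224
grip_force: 39.3
```

Run:
```python
from h import *
p,M,o=pose(); print(p)
print(shift([.5078+(p[0]-.6347),-.3288+(p[1]+.0217),p[2]]), shift([.5078,-.3288,p[2]]))
```

```text
[ 0.63588958 -0.02065884  0.06928174]
[-1.33e+00 -3.32e+01 -2.00e-02] [-1.260e+00 -3.335e+01 -2.000e-02]
```

>>> carry_out:
  plan:
    - [2,0,0,-1,0]
    - [2,0,0,-3,0]
    - [2,0,0,-5,0]
    - [2,-0.09,-2.38,-1,0]
    - [2,-0.19,-4.76,0,0]
    - [2,-0.19,-4.76,0,0]
    - [2,-0.19,-4.76,0,0]
    - [2,-0.19,-4.76,0,0]
    - [2,-0.19,-4.76,0,0]
    - [2,-0.19,-4.76,0,0]
    - [2,-0.09,-2.38,0,0]
    - [2,0,0,0,5]
    - [2,0,0,0,5]
    - [2,0,0,2,5]
    - [2,0,0,3,3.7]
    - [2,0,0,1,0]
    - [2,0,0,0,0]

```text
clock: 22.15
position: [0.5068, -0.3287, 0.1075]
ee_rot: [-1.16, -2.917, -0.0]
contact_force: [-0.6, 0.3, -0.3]
finger_gap: 0.0225
grip_force: 39.3
```

Run:
```python
from h import *
p,M,o=pose(); print(p,M.round(3).tolist(),o["clock"])
a=snap("wrist","w8")
for c in("wrist","side"):
  if c=="side": env.read_camera(c)
  s,P=outline(c,"lid_oblong",p[2]-.0693+.053,p[:2]); r=cv2.minAreaRect(P);print(c,s,r,shift([.5078,-.3288,p[2]]))
  for t in env.trace(c,"box_oblong")[:1]: print(t["score"],t["centre"])
```

```text
[ 0.50680457 -0.32866672  0.1075318 ] [[-0.727, 0.687, -0.002], [0.687, 0.727, 0.001], [0.002, -0.0, -1.0]] 22.15
wrist 0.71 ((506.9500732421875, -329.6275634765625), (124.31759643554688, 71.19480895996094), 75.93801879882812) [0.03 0.02 0.14]
0.92 [308.8, 169.0]
side 0.71 ((507.2952575683594, -334.05828857421875), (126.74266815185547, 69.76470947265625), 76.18272399902344) [0.05 0.   0.16]
0.61 [349.9, 346.5]
```

View pics/w8.png

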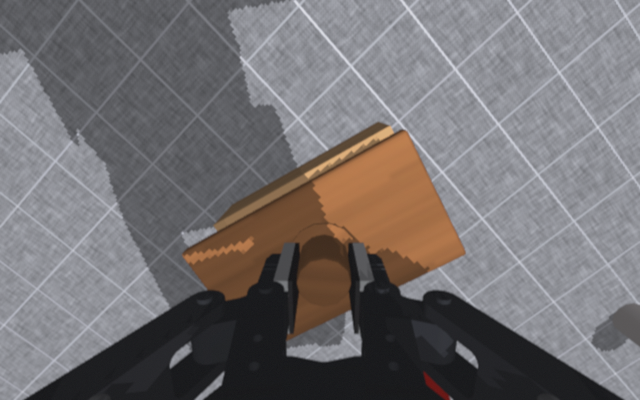

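>>> carry_out:
  plan:
    - [2,0,0,1.5,0]
    - [2,0,0,1,0]
    - [2,0,0,0.7,0]
    - [2,0,0,0.45,0]
    - [2,0,0,0.15,0]
    - [2,0,0,0.05,0]
    - [2,0,0,0,0]

```text
clock: 23.32
position: [0.5078, -0.3289, 0.0699]
ee_rot: [1.163, 2.918, -0.0]
contact_force: [-0.5, 0.0, -0.5]
finger_gap: 0.0226
grip_force: 39.3
```

>>> carry_out:
  plan:
    - [2,0,0,0.1,0]
    - [2,0,0,0,0]

```text
clock: 23.58
position: [0.5078, -0.3289, 0.0692]
ee_rot: [1.163, 2.918, -0.0]
contact_force: [-1.7, 1.2, 5.7]
finger_gap: 0.0223
grip_force: 40.0
```

>>> carry_out:
  plan:
    - [5,0,0,-0.1,0]
    - [5,0,0,0,0]
    - [5,0,0,0,0]
    - [5,0,0,-2,0]
    - [5,0,0,-5,0]
    - [5,0,0,-5,0]
    - [5,0,0,-4,0]
    - [5,0,0,0,0]
    - [5,0,0,0,0]

```text
clock: 24.7
position: [0.5074, -0.3286, 0.2301]
ee_rot: [1.163, 2.918, -0.0]
contact_force: [-0.2, -0.0, -0.2]
finger_gap: 0.0502
grip_force: 0.0
```

Run:
```python
from h import *
p,M,o=pose(); print(p,o["joint_positions"],o["clock"])
a=snap("wrist","w9");cv2.imwrite("pics/w9c.png",cv2.resize(a[80:280,200:440,::-1],None,fx=3,fy=3))
s,P=outline("wrist","lid_oblong",.053,(.508,-.329)); print(s,cv2.minAreaRect(P))
print(shift([.54,.01,p[2]]))
```

```text
[ 0.50738831 -0.32861749  0.23012609] [-5.77209261e-01  3.29923439e-01  1.68838483e+00 -7.75433020e-06
  1.12283552e+00 -1.38969267e+00] 24.7Traceback (most recent call last):
  File "<stdin>", line 4, in <module>
  File "h.py", line 19, in outline
    best=min(env.trace(cam,q),key=lambda r:np.hypot(*(ray(cam,r["centre"],z)[:2]-near)))
ValueError: min() iterable argument is empty
```

View pics/w9c.png

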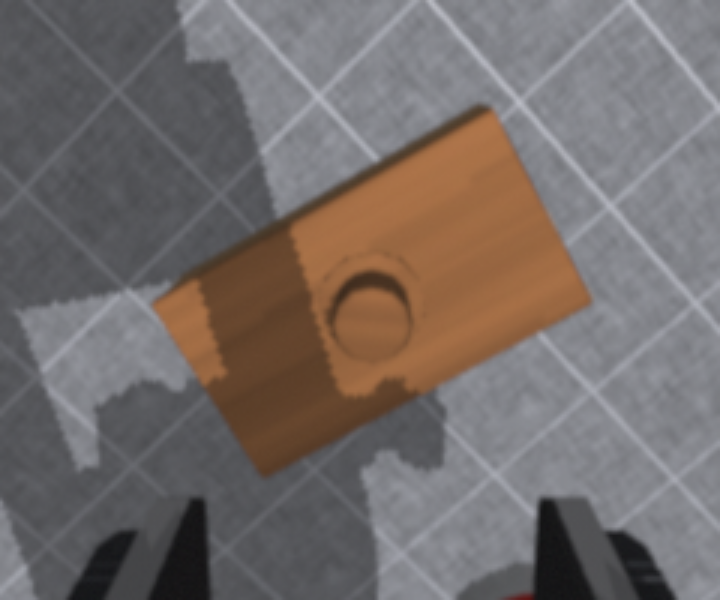

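>>> carry_out:
  plan:
    - [5,1.49,1.92,0,0]
    - [5,2.98,3.84,0,0]
    - [5,2.98,3.84,0,0]
    - [5,2.98,3.84,0,0]
    - [5,2.98,3.84,0,0]
    - [5,2.98,3.84,0,0]
    - [5,2.98,3.84,0,0]
    - [5,1.49,1.92,0,0]
    - [5,0,0,0,0]
    - [5,0,0,0,0]

```text
clock: 26.05
position: [0.5404, 0.0098, 0.2292]
ee_rot: [-1.162, -2.918, 0.001]
contact_force: [-0.2, -0.1, -0.7]
finger_gap: 0.0494
grip_force: 0.0
```

Run:
```python
from h import *
p,M,o=pose(); print(p,M.round(3).tolist(),o["clock"])
a=snap("wrist","w10")
for q,z,n in(("lid_round",.013,(.45,.05)),("box_round",.045,(.635,-.025))):
  for r in env.trace("wrist",q): print(q,r["score"],r["centre"],ray("wrist",r["centre"],z).round(3))
  s,P=outline("wrist",q,z,n); print(q,s,cv2.minAreaRect(P),cv2.fitEllipse(P),cv2.minEnclosingCircle(P))
```

```text
[0.54040317 0.00984583 0.22916282] [[-0.726, 0.687, -0.001], [0.687, 0.726, -0.0], [0.001, -0.001, -1.0]] 26.05
lid_round 0.7 [286.9, 78.6] [0.447 0.047 0.013]
lid_round 0.6 [463.3, 105.8] [0.588 0.158 0.013]
lid_round 0.7 ((451.2549133300781, 48.06439208984375), (98.17647552490234, 98.98487854003906), 42.5469856262207) ((451.0185546875, 47.87703323364258), (99.15418243408203, 99.47454833984375), 119.35990905761719) ((450.9190673828125, 47.96712875366211), 50.073848724365234)
box_round 0.6 [357.2, 247.5] [ 0.617 -0.016  0.045]
box_round 0.6 ((624.0306396484375, -19.667404174804688), (95.9157485961914, 108.0890121459961), 16.856592178344727) ((628.4979858398438, -18.500871658325195), (97.86497497558594, 113.65152740478516), 54.84718322753906) ((627.8291015625, -18.597013473510742), 56.85943603515625)
```

View pics/w10.png

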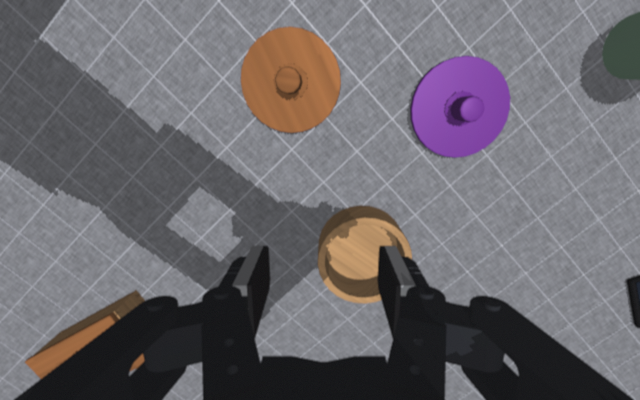

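>>> carry_out:
  plan:
    - [5,-3.3,1.3,0,0]
    - [5,-3.3,1.3,0,0]
    - [5,-3.3,1.3,0,0]
    - [5,0,0,0,0]
    - [5,0,0,0,0]

```text
clock: 26.92
position: [0.6389, -0.0302, 0.2292]
ee_rot: [-1.164, -2.917, 0.0]
contact_force: [-0.4, 0.2, 0.5]
finger_gap: 0.0499
grip_force: 0.0
```

Run:
```python
from h import *
p,M,o=pose(); print(p,o["clock"])
a=snap("wrist","w11")
for q,z,n in(("box_round",.045,(.635,-.025)),):
  s,P=outline("wrist",q,z,n); print(q,s,cv2.minAreaRect(P),cv2.fitEllipse(P),cv2.minEnclosingCircle(P))
cv2.imwrite("pics/w11c.png",cv2.resize(a[80:280,200:440,::-1],None,fx=3,fy=3))
for c in[(.633,-.024),(.636,-.026)]:
  pts=[proj("wrist",(c[0]+.05*np.cos(t),c[1]+.05*np.sin(t),.045)) for t in np.linspace(0,6.28,60)]
  print((np.array(pts).min(0)-[200,80])*3,(np.array(pts).max(0)-[200,80])*3)
print(shift([.451,.048,p[2]]))
```

```text
[ 0.63890705 -0.03019016  0.22917629] 26.925
box_round 0.69 ((633.7155151367188, -19.76538848876953), (97.31523132324219, 97.87195587158203), 20.874723434448242) ((633.7001953125, -19.887876510620117), (97.73432922363281, 99.52406311035156), 62.84736251831055) ((633.3958129882812, -19.434940338134766), 50.06296157836914)
[218.82051376 113.27216977] [528.39510032 418.16555421]
[221.16663985 125.05611799] [529.7922848  428.07650432]
[18.98 -7.27  0.06]
```

View pics/w11c.png

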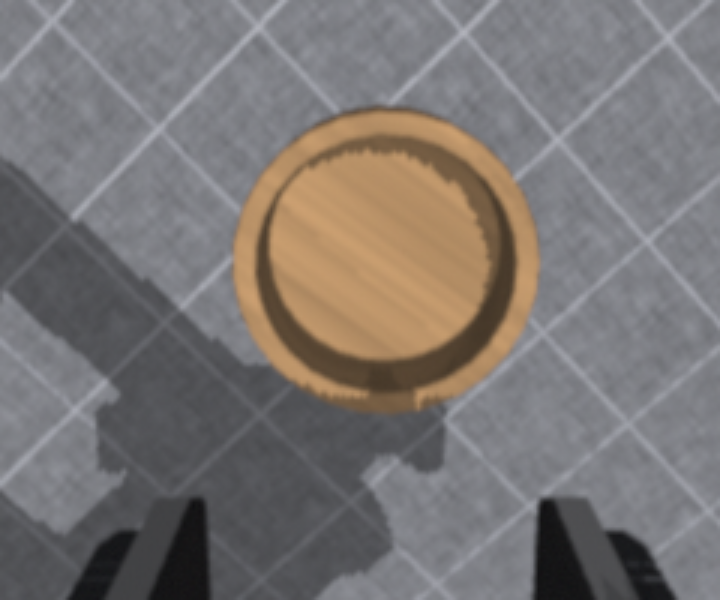

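>>> carry_out:
  plan:
    - [5,3.8,-1.45,0,0]
    - [5,3.8,-1.45,0,0]
    - [5,3.8,-1.45,0,0]
    - [5,3.8,-1.46,0,0]
    - [5,3.78,-1.46,0,0]
    - [5,0,0,4,0]
    - [5,0,0,5,0]
    - [5,0,0,5,0]
    - [5,0,0,3,0]
    - [5,0,0,2,0]
    - [5,0,0,1.2,0]
    - [5,0,0,0,0]
    - [2,0,0,0,0]
    - [2,0,0,0,0]
    - [2,0,0,0,0]
    - [2,0,0,0,0]

```text
clock: 29.02
position: [0.4526, 0.0479, 0.0287]
ee_rot: [1.162, 2.917, 0.001]
contact_force: [-0.9, 0.1, 5.9]
finger_gap: 0.0226
grip_force: 38.9
```

Run:
```python
from h import *
p,M,o=pose(); print(p,shift([.6337+p[0]-.451,-.0198+p[1]-.048,p[2]]),shift([.6337,-.0198,p[2]]))
```

```text
[0.45260047 0.04791245 0.02866287] [-17.93   7.64   0.03] [-17.8    7.54   0.03]
```

>>> carry_out:
  plan:
    - [2,0,0,-1,0]
    - [2,0,0,-3,0]
    - [2,0,0,-5,0]
    - [2,0,0,-4,0]
    - [2,-1.8,0.76,0,0]
    - [2,-3.57,1.52,0,0]
    - [2,-3.57,1.52,0,0]
    - [2,-3.57,1.52,0,0]
    - [2,-3.57,1.52,0,0]
    - [2,-1.8,0.76,0,0]
    - [2,0,0,3,0]
    - [2,0,0,3,0]
    - [2,0,0,0,0]

```text
clock: 30.65
position: [0.632, -0.0203, 0.0944]
ee_rot: [-1.161, -2.913, 0.003]
contact_force: [0.0, -0.5, 0.3]
finger_gap: 0.0224
grip_force: 39.4
```

Run:
```python
from h import *
p,M,o=pose(); print(p,shift([.6337,-.0198,.0687]))
snap("wrist","w12")
s,P=outline("wrist","lid_round",p[2]-.0287+.013,p[:2]);print(s,cv2.minAreaRect(P),cv2.minEnclosingCircle(P))
```

```text
[ 0.63199835 -0.02029372  0.09441796] [-0.1   0.16  2.57]
0.61 ((632.07763671875, -18.662460327148438), (98.84886169433594, 98.30584716796875), 2.1969974040985107) ((632.87109375, -19.56510353088379), 51.0965576171875)
```

>>> carry_out:
  plan:
    - [2,-0.1,0,1,0]
    - [2,0,0,0.8,0]
    - [2,0,0,0.5,0]
    - [2,0,0,0.3,0]
    - [2,0,0,0.1,0]
    - [2,0,0,0,0]

```text
clock: 31.5
position: [0.6348, -0.0206, 0.0707]
ee_rot: [1.163, 2.918, 0.0]
contact_force: [0.4, -0.6, -1.1]
finger_gap: 0.0226
grip_force: 39.4
```

>>> carry_out:
  plan:
    - [2,0,0,0.12,0]
    - [2,0,0,0.08,0]
    - [2,0,0,0,0]

```text
clock: 31.88
position: [0.6348, -0.0207, 0.0687]
ee_rot: [1.163, 2.918, 0.0]
contact_force: [0.0, -0.3, 1.5]
finger_gap: 0.0225
grip_force: 39.5
```

>>> carry_out:
  plan:
    - [2,0,0,0.04,0]
    - [5,0,0,0,0]
    - [5,0,0,0,0]
    - [5,0,0,0,0]
    - [5,0,0,-2,0]
    - [5,0,0,-5,0]
    - [5,0,0,-5,0]
    - [5,0,0,-4,0]
    - [5,0,0,0,0]
    - [5,0,0,0,0]

```text
clock: 33.12
position: [0.6345, -0.0206, 0.2288]
ee_rot: [1.163, 2.918, 0.0]
contact_force: [-0.1, -0.3, -1.2]
finger_gap: 0.0501
grip_force: 0.0
```

Run:
```python
from h import *
a=snap("wrist","w13");cv2.imwrite("pics/w13c.png",cv2.resize(a[80:280,200:440,::-1],None,fx=2,fy=2))
s,P=outline("wrist","lid_round",.053,(.634,-.02));print(s,cv2.minEnclosingCircle(P),cv2.fitEllipse(P))
b=snap("side","d9");cv2.imwrite("pics/d9c.png",cv2.resize(b[110:370,230:480,::-1],None,fx=2.2,fy=2.2))
for q in("lid_square","lid_oblong","lid_round"):
  for r in env.trace("side",q): print(q,r["score"],ray("side",r["centre"],.057).round(3))
```

```text
0.78 ((631.1834716796875, -18.549345016479492), 50.412044525146484) ((631.1546630859375, -18.849510192871094), (99.26192474365234, 99.62298583984375), 102.9597396850586)
lid_square 0.82 [0.458 0.283 0.057]
lid_square 0.61 [0.454 0.231 0.057]
lid_oblong 0.93 [ 0.504 -0.347  0.057]
lid_round 0.95 [0.312 0.27  0.057]
lid_round 0.9 [ 0.625 -0.037  0.057]
lid_round 0.8 [0.568 0.09  0.057]
lid_round 0.66 [0.504 0.369 0.057]
lid_round 0.6 [0.618 0.387 0.057]
```

View pics/d9c.png

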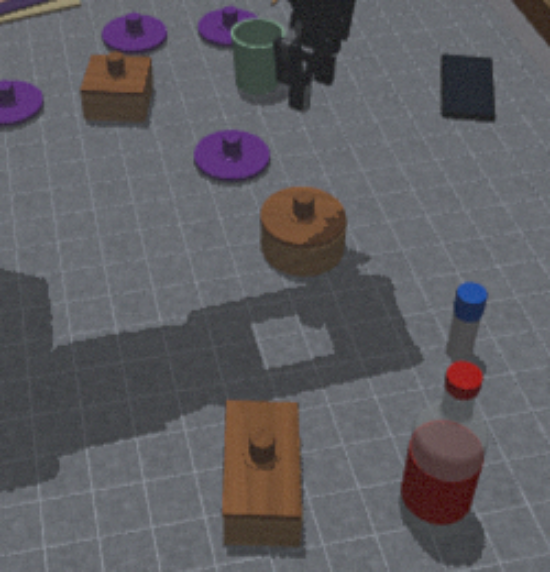

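View pics/w13c.png

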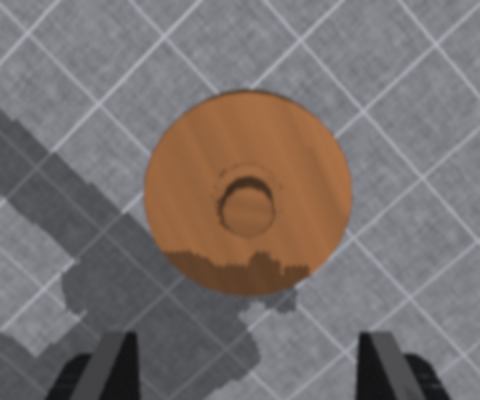

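The pictures show each lid flat on its own box: the round lid is at about (248,193) in the wrist crop. In the side crop, the square lid is at (117,75) and the oblong lid at (262,460).

```bash
python3 -c "
from cell import env
print(env.close_job())"
```

```text
the job is handed in; nothing more can be done
None
```

All three boxes are closed by their own lids and the job is handed in at about 33 s of the 93 s allowed. By the camera, the square and round lids lie within about 3 mm of centre and the square lid within 1° of its box. The oblong lid measured about the same just before it was set down and looked aligned afterwards. The hand-in gave no verdict.

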